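# Stack and chock three rollers on the scan tray

### The arm

A 6-joint arm with a two-finger parallel gripper is mounted at the origin on a cart in front of the work surface, level with it; the furniture and walls round the work are solid. World frame = base frame: x ahead of the robot, y to its left, z up, the work surface at z = 0. Lengths are in m, angles in degrees, forces in N, time in s.
With the tool pointing down it reaches from about 0.4 to 0.825 m from the base axis. Payload 7 kg.
Tool frame: the origin (TCP) lies midway between the tips of the shut fingers; the grasp point (between the pads) lies hold_point_z behind it (hold_point_z is the distance from the TCP to the grasp point, in m); z points along the fingers, y is the line along which they close (so a half turn about z gives the same grasp; the last joint's range is limited). The gripper opens to 88 mm and grips with 3 to 60 N. Pads are 19 mm wide; open, the fingers measure 130 mm over their backs; the gripper's body (78 mm by 193 mm) begins 47 mm behind the grasp point.
Start: joints at [-53.451, 20.546, 0.682, 0, -70.136, -16.507], TCP at [0.231, -0.634, 0.227] pointing down, gripper open.
Joint ranges: [-176.03, 176.03], [-82.01, 121.73], [-58.28, 71.71], [-173.87, 95.51], [-174.79, -0.11], [-173.66, 173.66]. Speed limits (degrees/s): [136.94, 136.94, 172.46, 180, 180, 180].

### API

Orientations are given as [roll, pitch, yaw] about the fixed x, y, z axes, in that order (R = Rz(yaw) Ry(pitch) Rx(roll)).
In Python, from plant import * gives the robot as it stands.
- The arm moves only by the tool step_arm, never from a script. Its argument "steps" is a list that holds one entry, the list of rows, each a list of 6 numbers: the shift along the tool's x, y, z scaled (see below), then the turn, a rotation vector about the tool's x, y, z scaled (see below). In form: [[[tx, ty, tz, wx, wy, wz], ...]]. A call has 1 to 20 rows; each row is the pose to reach, as a shift and turn from the pose commanded when the call began, along the tool's axes at that moment; what a row does not reach only later rows make up. The controller multiplies each number of a shift by 100 mm and each number of a turn by 0.5 rad. A row lasts 1/10 s, in which the tool goes at most 50 mm and 8.59 degrees, less where a joint would pass 70% of its speed; a pose out of reach is approached as far as the arm can. A call with a number of a shift or a turn outside -1 to 1 is refused whole. A call with a gripper value outside its range is refused whole. "jaw" is the closure in counts, from 0 (fully open) to 255 (shut), set as the call begins (left out, the last holds). The fingers move at their own pace and stop on an object; the grip force is fixed at half the most. Time passes only in rows, so rows that repeat a pose let the fingers close. It gives the time, the measured TCP pose, the force, the opening and the grip force at its end, in the units of the state.
- get_obs(): the state, without advancing time (a new reading comes with each control period).
- snapshot(name): name is "scene" or "side" or "wrist"; returns (picture, depth): 420x560x3 uint8, red, green, blue; 420x560 float32, m along the optical axis (not along the pixel's ray), 0 where there is no reading.
- calibration(name): a dict with "mtx" (3x3 intrinsics, pixels), "rvec" (rotation vector, rad) and "tvec" (3), from world to camera coordinates, as OpenCV has them. Camera axes: x right, y down, z forward; pixel columns grow to the right and rows downward; lengths in m; the calibration is good to about 2 mm. A picture is of the moment at which its call begins: read the wrist's pose just before it. calibration takes no time and is no camera call; for the wrist camera it gives the pose at the moment of the call.
- close_job(): hands the job in; it is judged then, once.
The state is a dict: "clock": time; "joint_pos": joint angles; "qvel": joint speeds; "tau": joint torques, N m; "tool_pos": TCP position; "orientation": TCP orientation; "force": force on the tool from outside, world axes, zero at the start; "moment": the same for the moment, N m; "opening": finger opening in m; "gripper_force": force on a finger pad.
Only numpy, scipy, OpenCV 4.12 (cv2) and the standard library are available. Lean on these libraries where they do the work, as an engineer would, in place of code of your own. Each camera call takes 0.05 s, during which the arm holds its last target. There are 200 camera calls.

### The job

Get the three steel rollers ready for scanning on the tray, with all three lying parallel to the tray's stop bar and centred on it: first lay the longer thick roller against the stop bar, then the shorter thick roller against it, then set the grey wedge down on the tray and slide it slope first up against the short roller so that the row cannot roll apart, and last lay the thin roller on top, in the groove between the two thick ones. Leave the tape roll and the torch where they are.

Things in the scene. Friction and masses are not known exactly. Their poses are not given: they have to be found in the camera images.
- tray: Fixed brown wooden plate 130 x 150 x 6 mm (x, y, z) flat on the table, with a dark steel stop bar. Origin: centre of the underside; things stand on its top face, z = 6 mm. The bar runs along x (80 mm, centred on x = 0) near the -y edge; its face towards +y is at y = -60 mm, its top at z = 32 mm. No other walls; the row goes from the bar towards +y, centred on x = 0.
- roller_thick_long_center (a point): Longer thick roller: solid dark steel cylinder lying on its side, diameter 40 mm, length 56 mm, 0.3 kg, free to roll. Point: its centre; its x is the cylinder's axis (y, z point anywhere round it; both ends alike). Can be gripped from above by its flat end faces, fingers closing along the axis.
- roller_thick_short_center (a point): Shorter thick roller: as the longer one, diameter 40 mm but length 42 mm, 0.23 kg, lying on its side. Point: its centre; its x axis is the cylinder's axis.
- roller_thin_center (a point): Thin roller: solid dark steel cylinder lying on its side, diameter 30 mm, length 66 mm (the longest of the three), 0.2 kg. Point: its centre; its x is the cylinder's axis. Gripped by its end faces like the others; resting on both thick rollers when these touch, its centre is 29 mm above theirs.
- chock_center (a point): Grey plastic wedge, flat top covered in black rubber, 56 mm long (its x), 30 mm high, 0.26 kg. Its block, y = -12 to 12 mm, is gripped by its end faces (closing along x); on the -y side a 60 degree slope falls to a 2 mm high toe at y = -28 mm. Point: centre of the block, 15 mm up; z up. Touching a thick roller, it is 41 mm from the roller's centre, toe under the roller: set it down 8 mm or more off, slide it in.
- tape_roll_center (a point): Bystander: loose roll of clear parcel tape lying flat, diameter 93 mm, 49 mm high. Point: its centre, half-way up. To be left alone.
- torch_center (a point): Bystander: loose black pocket torch, 110 mm long (its y), 32 mm thick, lying behind the work. Point: its centre. To be left alone.
Not all that is in view belongs to the job. Leave any orange or turquoise look-alike of the part that bears roller_thin_center alone.

How it is judged (in metres and radians):
On the way, in this order (a step that is already met when the one before it is completed fails the run):
1. the longer thick roller lies against the stop bar, let go (x of roller_thick_long_center in the frame of tray between -0.012 and 0.012 m and z of roller_thick_long_center in the frame of tray between 0.022 and 0.03 m and angle between the x axis of roller_thick_long_center and the x axis of tray, either way round below 0.15 rad and y of roller_thick_long_center in the frame of tray between -0.044 and -0.034 m and contact force between the fingers and roller_thick_long below 0.1 N), for 0.2 s.
2. the shorter thick roller lies against the longer one, let go (all of step 1 and x of roller_thick_short_center in the frame of tray between -0.012 and 0.012 m and z of roller_thick_short_center in the frame of tray between 0.022 and 0.03 m and angle between the x axis of roller_thick_short_center and the x axis of tray, either way round below 0.15 rad and horizontal distance between roller_thick_long_center and roller_thick_short_center below 0.049 m and y of roller_thick_short_center in the frame of tray between -0.006 and 0.012 m and contact force between the fingers and roller_thick_short below 0.1 N), for 0.2 s.
3. the wedge stands on the tray with its slope against the short roller, let go (all of step 2 and x of chock_center in the frame of tray between -0.012 and 0.012 m and z of chock_center in the frame of tray between 0.018 and 0.024 m and angle between chock_center's own z axis and vertical below 0.1 rad and angle between the x axis of chock_center and the x axis of tray, either way round below 0.15 rad and y of roller_thick_short_center in the frame of chock_center between -0.047 and -0.034 m and contact force between the fingers and chock below 0.1 N), for 0.2 s.
4. the thin roller lies in the groove on top, let go (all of step 3 and x of roller_thin_center in the frame of tray between -0.012 and 0.012 m and z of roller_thin_center in the frame of tray above 0.048 m and angle between the x axis of roller_thin_center and the x axis of tray, either way round below 0.15 rad and distance between roller_thin_center and roller_thick_long_center below 0.039 m and distance between roller_thin_center and roller_thick_short_center below 0.039 m and contact force between the fingers and roller_thin below 0.1 N), for 0.2 s.
At the end, for the whole second after the job is handed in: Long roller within 6 mm of the bar; thick rollers' centres within 49 mm of each other; wedge flat, its slope within 6 mm of the short roller; thin roller's centre within 39 mm of both thick ones'; all within 12 mm of the tray's middle line and 0.15 rad of parallel to the bar, released, at rest (all of step 4 and linear speed of each of roller_thick_long, roller_thick_short, chock, roller_thin below 0.02 m/s); the robot touches nothing.
It fails at once if the tape roll is moved more than 30 mm (distance of tape_roll_center from where it was at the start of the episode above 0.03 m).
It fails at once if the torch is moved more than 30 mm (distance of torch_center from where it was at the start of the episode above 0.03 m).
It also fails if it takes over 109 s, if anything falls off the work surface, if the arm or the gripper's body presses on something with over 40 N, if the wrist force passes 120 N, or if a joint passes its speed limit or range.

## Working session

There is one attempt and no reset: what is moved stays moved. The work goes in short steps, Python scripts to look and compute and a tool call to move; the robot and the scene stay as the last step left them, time stands still between calls to the robot, and variables do not carry over. Pictures are saved under pics/ and viewed, at most 14 in all, crops included, and the job is handed in when it is done.

Besides the shell and the picture viewer there is one more tool, called after "Emit:" as name([rows], argument=value, ...), one row to a line, values as JSON. step_arm: Moves the arm, as the interface text tells. Its arguments: {"type":"object","properties":{"steps":{"type":"array","items":{"type":"array","items":{"type":"array","items":{"type":"number","minimum":-1,"maximum":1}}}},"jaw":{"type":"number"}},"required":["steps"]}

```bash
ls; mkdir -p pics
python3 - <<'E'
from plant import *
import cv2,numpy as np
print(get_obs())
for n in ["scene","side"]:
    p,d=snapshot(n); c=calibration(n); np.savez(n+".npz",p=p,d=d,**{k:np.array(v) for k,v in c.items()})
    R=cv2.Rodrigues(np.array(c["rvec"],float))[0]; print(n,c["mtx"],-R.T@np.array(c["tvec"]).ravel(), R[2])
    cv2.imwrite(f"pics/{n}0.png",p[:,:,::-1])
E
```

```text
pics
{'clock': 0.0, 'joint_pos': array([-5.34511519e+01,  2.05914774e+01,  6.34070999e-01, -1.98027332e-02,
       -7.01362050e+01, -1.65068764e+01]), 'qvel': array([-0.08443631,  0.02409531,  0.01820352,  0.02930834, -0.06742401,
       -0.01074936]), 'tau': array([ 8.84177389e-04, -5.82721925e+01,  2.93060660e+01,  6.99704200e+00,
        7.00753473e-03, -1.58020171e-04]), 'tool_pos': array([ 0.23113314, -0.63367385,  0.22562547]), 'orientation': array([ 1.79904957e+02, -8.75179719e-03, -1.59964765e+02]), 'force': array([-0.27582469,  0.01451948, -0.40516837]), 'moment': array([-0.01834519,  0.0102042 , -0.01010673]), 'gripper_force': 0.0, 'opening': 0.08775638650625148}
scene [[403.25058641   0.         280.75982473]
 [  0.         403.25058641 213.02806325]
 [  0.           0.           1.        ]] [0.09516225 0.64036576 0.51364398] [ 0.51668261 -0.65953849 -0.54593778]
side [[530.23515353   0.         283.28095648]
 [  0.         530.23515353 206.76116644]
 [  0.           0.           1.        ]] [0.30866502 0.78124219 0.70034286] [ 0.21823925 -0.73433929 -0.64274212]
```

View pics/scene0.png

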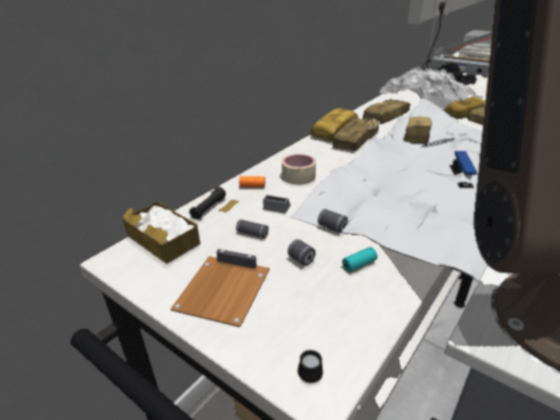

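View pics/side0.png

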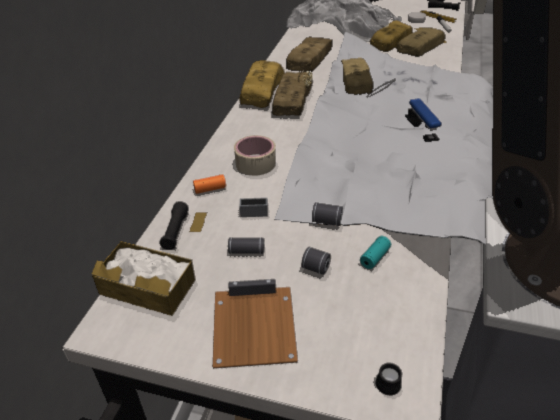

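The scene view shows the tray (~222,290) with its bar at (237,258), the thin roller at (252,228), the long thick one at (333,220), the short one at (302,252) and the wedge at (276,203). The side view has the same things at tray (254,325), bar (252,287), thin (246,246), long (327,214), short (317,260) and wedge (253,207).

```bash
cat > h.py <<'E'
import cv2,numpy as np
def cam(c): return np.array(c["mtx"],float),cv2.Rodrigues(np.array(c["rvec"],float))[0],np.array(c["tvec"],float).ravel()
def cloud(d,c):
    K,R,t=cam(c); v,u=np.mgrid[:d.shape[0],:d.shape[1]]
    P=np.stack([(u-K[0,2])/K[0,0]*d,(v-K[1,2])/K[1,1]*d,d],-1)
    return (P-t)@R
def plane(uv,c,z):
    K,R,t=cam(c); uv=np.atleast_2d(np.array(uv,float)); r=np.c_[(uv-K[:2,2])/[K[0,0],K[1,1]],np.ones(len(uv))]@R
    o=-R.T@t; return o+r*((z-o[2])/r[:,2])[:,None]
E
python3 - <<'E'
from h import *
for n in ["scene","side"]:
    f=np.load(n+".npz"); W=cloud(f["d"],f); p=f["p"].astype(int)
    print(n,"tbl z",np.median(W[W[...,2]>-.05][:,2]))
    hsv=cv2.cvtColor(f["p"],cv2.COLOR_RGB2HSV)
    ok=(f["d"]>0)&(W[...,2]>-.03)&(W[...,2]<.09)&(W[...,0]>.2)&(W[...,0]<1)&(abs(W[...,1])<.6)
    dark=((p.max(-1)<95)&(hsv[...,1]<110)&ok).astype(np.uint8)
    k,L,S,C=cv2.connectedComponentsWithStats(dark)
    for i in range(1,k):
        if S[i,4]<60: continue
        m=L==i; q=W[m]; z=np.percentile(q[:,2],[2,50,98]); (cx,cy),(w,h),a=cv2.minAreaRect((q[:,:2]*1000).astype(np.float32))
        top=q[q[:,2]>z[2]-.006]; tc=top[:,:2].mean(0); ev=np.linalg.svd(top[:,:2]-tc,full_matrices=False)[2][0]
        print(C[i].round(),S[i,4],"z",z.round(3),"c",round(cx),round(cy),"sz",round(w),round(h),round(a),"top",tc.round(3),"ang",round(np.degrees(np.arctan2(ev[1],ev[0])),1))
    br=((hsv[...,0]<20)&(hsv[...,1]>110)&ok).astype(np.uint8)
    k,L,S,C=cv2.connectedComponentsWithStats(br)
    for i in range(1,k):
        if S[i,4]>1500:
            q=W[L==i]; print("tray",C[i],S[i,4],np.median(q[:,2]),cv2.minAreaRect((q[:,:2]*1000).astype(np.float32)))
E
```

```text
scene tbl z 0.047307850820603216
[150. 200.] 15338 z [-0.025  0.034  0.088] c 721 -29 sz 240 1141 0 top [0.835 0.133] ang 90.0
[417. 135.] 368 z [0.014 0.037 0.045] c 485 -547 sz 71 69 21 top [ 0.482 -0.548] ang 55.0
[457. 168.] 120 z [0.004 0.009 0.046] c 305 -391 sz 25 129 26 top [ 0.288 -0.354] ang 127.0
[276. 204.] 309 z [0.006 0.022 0.031] c 598 17 sz 55 27 25 top [0.597 0.019] ang -164.4
[332. 223.] 360 z [0.002 0.026 0.038] c 446 16 sz 58 30 26 top [0.448 0.014] ang -171.7
[252. 230.] 320 z [0.001 0.02  0.029] c 576 127 sz 63 23 15 top [0.577 0.13 ] ang -164.4
[301. 255.] 382 z [-0.001  0.027  0.04 ] c 443 137 sz 37 40 84 top [0.44 0.14] ang -175.5
[236. 260.] 384 z [0.01  0.022 0.032] c 533 225 sz 77 8 21 top [0.531 0.225] ang -160.0
[435. 285.] 79 z [-0.03  -0.023  0.004] c 209 17 sz 130 10 90 top [ 0.206 -0.011] ang -161.4
[105. 289.] 211 z [-0.03  -0.023 -0.011] c 702 402 sz 184 2 0 top [0.728 0.402] ang -180.0
[310. 369.] 455 z [0.004 0.021 0.032] c 289 334 sz 33 33 41 top [0.289 0.333] ang 120.1
tray [221.39038718 291.31401869] 3745 0.005840452694419634 ((511.87036132812
[... 1306 characters left out ...]
05. 233.] 105 z [-0.003 -0.     0.01 ] c 299 -1 sz 121 11 2 top [0.347 0.004] ang 176.2
[246. 247.] 619 z [-0.002  0.021  0.029] c 579 125 sz 67 24 13 top [0.578 0.125] ang -164.3
[315. 263.] 633 z [-0.002  0.028  0.04 ] c 446 136 sz 36 50 86 top [0.442 0.135] ang 170.5
[252. 288.] 604 z [0.008 0.023 0.032] c 535 222 sz 81 13 19 top [0.534 0.222] ang 19.5
[198. 387.] 2187 z [-0.029 -0.017 -0.005] c 569 400 sz 445 5 0 top [0.553 0.4  ] ang 180.0
[388. 380.] 532 z [-0.001  0.02   0.031] c 290 333 sz 34 35 26 top [0.289 0.331] ang 88.0
tray [253.45728643 328.94131371] 5572 0.005010942547250525 ((511.69146728515625, 282.364990234375), (127.41043090820312, 150.42506408691406), 19.892030715942383)
```

```bash
cat >> h.py <<'E'
from scipy.spatial.transform import Rotation as Ro
def plan(*targets):
    "targets (x,y,z,yaw); prints the calls in turn, from the measured pose"
    from plant import get_obs
    o=get_obs(); p=np.array(o["tool_pos"]); R=Ro.from_euler("xyz",o["orientation"],degrees=True)
    print("at",p.round(4),np.round(o["orientation"],2),"t",o["clock"])
    for T in targets:
        q=np.array(T[:3]); Q=Ro.from_euler("xyz",[180,0,T[3]],degrees=True)
        for n in range(1,30):
            out=[];pp,RR=p,R; rv=(R.inv()*Q).as_rotvec()
            for k in range(n):
                P2=p+(q-p)*(k+1)/n; R2=R*Ro.from_rotvec(rv*(k+1)/n)
                s=RR.inv().apply(P2-pp)/.1; w=(RR.inv()*R2).as_rotvec()/.5
                rows=int(np.ceil(max(np.linalg.norm(s)*.1/.05,np.linalg.norm(w)*.5/np.radians(8.59))))
                out.append((np.r_[s,w].round(3).tolist(),rows)); pp,RR=P2,R2
            if max(np.abs(a).max() for a,_ in out)<=1: break
        print("->",T)
        for a,r in out: print("  ",a,"rows",r)
        p,R=q,Q
E
python3 -c "
from h import *
plan((.50,.03,.30,-70))"
```

```text
at [ 0.2311 -0.6337  0.2257] [ 1.7991e+02 -1.0000e-02 -1.5997e+02] t 0.1
-> (0.5, 0.03, 0.3, -70)
   [-0.6, 0.664, -0.092, 0.0, 0.0, -0.393] rows 2
   [-0.718, 0.535, -0.092, 0.0, 0.0, -0.393] rows 2
   [-0.808, 0.384, -0.092, 0.0, 0.0, -0.393] rows 2
   [-0.868, 0.219, -0.092, 0.0, 0.0, -0.393] rows 2
   [-0.894, 0.046, -0.093, 0.0, 0.0, -0.393] rows 2
   [-0.886, -0.129, -0.093, 0.0, 0.0, -0.393] rows 2
   [-0.843, -0.3, -0.093, 0.0, 0.0, -0.393] rows 2
   [-0.769, -0.458, -0.093, 0.0, 0.0, -0.393] rows 2
```

Emit:
step_arm([
  [[-0.6,0.664,-0.092,0,0,-0.393],[-0.6,0.664,-0.092,0,0,-0.393],[-0.6,0.664,-0.092,0,0,-0.393]],
])

```text
clock: 0.4
tool_pos: [0.2661, -0.5481, 0.2366]
orientation: [-180.0, 0.1, -148.5]
force: [0.6, 0.2, 1.4]
opening: 0.0878
gripper_force: 0.0
```

Emit:
step_arm([
  [[-0.718,0.535,-0.092,0,0,-0.393],[-0.718,0.535,-0.092,0,0,-0.393],[-0.718,0.535,-0.092,0,0,-0.393]],
])

```text
clock: 0.7
tool_pos: [0.2996, -0.4654, 0.2459]
orientation: [-179.9, 0.1, -137.2]
force: [0.5, 0.3, 0.1]
opening: 0.0876
gripper_force: 0.0
```

Emit:
step_arm([
  [[-0.808,0.384,-0.092,0,0,-0.393],[-0.808,0.384,-0.092,0,0,-0.393],[-0.808,0.384,-0.092,0,0,-0.393]],
])

```text
clock: 1.0
tool_pos: [0.3332, -0.3829, 0.2549]
orientation: [-179.9, 0.0, -126.0]
force: [0.0, -0.2, 0.2]
opening: 0.0877
gripper_force: 0.0
```

Emit:
step_arm([
  [[-0.868,0.219,-0.092,0,0,-0.393],[-0.868,0.219,-0.092,0,0,-0.393],[-0.868,0.219,-0.092,0,0,-0.393]],
])

```text
clock: 1.3
tool_pos: [0.3669, -0.3002, 0.264]
orientation: [-179.9, 0.0, -114.7]
force: [-0.4, -0.1, -0.0]
opening: 0.0876
gripper_force: 0.0
```

Emit:
step_arm([
  [[-0.894,0.046,-0.093,0,0,-0.393],[-0.894,0.046,-0.093,0,0,-0.393],[-0.894,0.046,-0.093,0,0,-0.393]],
])

```text
clock: 1.6
tool_pos: [0.4006, -0.2174, 0.2732]
orientation: [-179.9, 0.0, -103.5]
force: [0.3, -0.3, 0.2]
opening: 0.0875
gripper_force: 0.0
```

Emit:
step_arm([
  [[-0.886,-0.129,-0.093,0,0,-0.393],[-0.886,-0.129,-0.093,0,0,-0.393],[-0.886,-0.129,-0.093,0,0,-0.393]],
])

```text
clock: 1.9
tool_pos: [0.4343, -0.1345, 0.2822]
orientation: [-180.0, 0.0, -92.2]
force: [0.4, 0.1, -0.9]
opening: 0.0876
gripper_force: 0.0
```

Emit:
step_arm([
  [[-0.843,-0.3,-0.093,0,0,-0.393],[-0.843,-0.3,-0.093,0,0,-0.393],[-0.843,-0.3,-0.093,0,0,-0.393]],
])

```text
clock: 2.2
tool_pos: [0.4678, -0.0516, 0.2912]
orientation: [-180.0, -0.0, -81.0]
force: [-0.2, -1.0, -0.3]
opening: 0.0878
gripper_force: 0.0
```

Emit:
step_arm([
  [[-0.769,-0.458,-0.093,0,0,-0.393],[-0.769,-0.458,-0.093,0,0,-0.393],[-0.769,-0.458,-0.093,0,0,-0.393]],
])

```text
clock: 2.5
tool_pos: [0.5013, 0.0313, 0.3001]
orientation: [180.0, -0.0, -69.8]
force: [-1.0, -1.1, -0.4]
opening: 0.0874
gripper_force: 0.0
```

```bash
cat >> h.py <<'E'
def wrist(name):
    from plant import get_obs,snapshot,calibration
    o=get_obs(); c=calibration("wrist"); p,d=snapshot("wrist")
    cv2.imwrite(f"pics/{name}.png",p[:,:,::-1]); np.savez(name+".npz",p=p,d=d,tp=o["tool_pos"],**{k:np.array(v) for k,v in c.items()})
    print("t",o["clock"],"tcp",o["tool_pos"].round(4),o["orientation"].round(2),"hold",o.get("hold_point_z"))
    K,R,t=cam(c); print("cam at",(-R.T@t).round(3),"fwd",R[2].round(3))
E
python3 -c "
from h import *
import plant; print([k for k in dir(plant) if k[0]!='_'])
wrist('w1')"
```

```text
['PlanningError', 'calibration', 'close_job', 'get_obs', 'hold_point_z', 'snapshot']
t 2.5 tcp [0.5013 0.0313 0.3001] [ 1.7997e+02 -1.0000e-02 -6.9800e+01] hold None
cam at [ 0.527 -0.041  0.458] fwd [-0.097  0.264 -0.96 ]
```

View pics/w1.png

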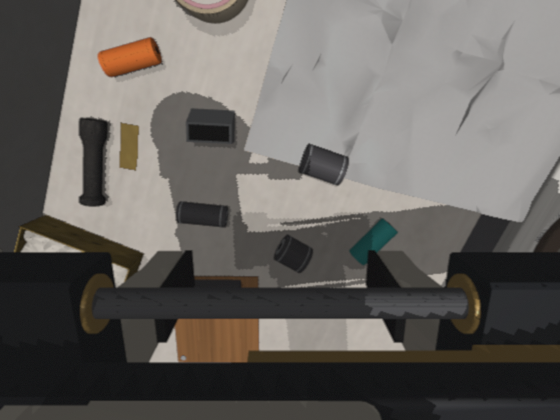

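The wrist view has the wedge at (211,127), its slope (upper, grey) facing -y, with the long roller at (324,164), the thin one at (203,214) and the short one at (293,253).

```bash
cat >> h.py <<'E'
from scipy.optimize import least_squares
def blobs(n,zmin=.010,zmax=.09,vmax=245,area=150):
    f=np.load(n+".npz"); W=cloud(f["d"],f); m=(f["d"]>0)&(W[...,2]>zmin)&(W[...,2]<zmax); m[vmax:]=0
    k,L,S,C=cv2.connectedComponentsWithStats(m.astype(np.uint8),connectivity=4)
    return [(C[i].round(),W[L==i]) for i in range(1,k) if S[i,4]>area]
def cyl(q,r,z0=0):
    "axis of a lying cylinder radius r from surface points -> centre xy, angle, rms (mm)"
    c0=q[:,:2].mean(0); (_,_),(w,h),a=cv2.minAreaRect((q[:,:2]*1000).astype(np.float32)); best=None
    for a0 in np.radians([0,45,90,135]):
        g=lambda x:np.hypot((q[:,1]-c0[1])*np.cos(x[0])-(q[:,0]-c0[0])*np.sin(x[0])-x[1],q[:,2]-z0-r-x[2])-r
        s=least_squares(g,[a0,0,0],loss="soft_l1",f_scale=.001)
        if best is None or s.cost<best.cost: best=s
    a,off,dz=best.x; u=np.array([np.cos(a),np.sin(a)]); t=(q[:,:2]-c0)@u; lo,hi=np.percentile(t,[1,99])
    return c0+u*(lo+hi)/2+off*np.array([-u[1],u[0]]),(np.degrees(a)+90)%180-90,"len",round((hi-lo)*1000,1),"dz",round(dz*1000,1),"rms",round(1000*np.sqrt((best.fun**2).mean()),2)
E
python3 -c "
from h import *
import plant; print(plant.hold_point_z)
for C,q in blobs('w1',vmax=280):
    b=cv2.minAreaRect((q[:,:2]*1000).astype(np.float32)); h=np.percentile(q[:,2],98)
    print(C,len(q),'h',h.round(3),np.round(b[0],1),np.round(b[1],1),round(b[2],1))
    for r in (.02,.015):
        if abs(h-2*r)<.004: print('   cyl',r,cyl(q,r))
"
```

```text
0.0188
[12. 84.] 4708 h 0.056 [834.8 101.6] [323.9   4.1] 89.9
[212.   9.] 970 h 0.049 [ 638.1 -119.4] [75.7 19.5] 22.8
[346.  83.] 17482 h 0.039 [462.7 -88.7] [204.2 226.3] 10.3
   cyl 0.02 (array([ 0.44824416, -0.0876879 ]), np.float64(-42.71853291723804), 'len', np.float64(236.3), 'dz', np.float64(8.5), 'rms', np.float64(32.12))
[478.  56.] 1490 h 0.02 [ 324.1 -187.5] [47.8 75.9] 67.8
[129.  57.] 1664 h 0.031 [716.5 -38.3] [67.  29.6] 34.5
   cyl 0.015 (array([ 0.71650067, -0.03874721]), np.float64(34.487345847699714), 'len', np.float64(65.3), 'dz', np.float64(-0.5), 'rms', np.float64(1.85))
[210. 128.] 1409 h 0.032 [602.6   6.4] [56.2 35.9] 17.3
   cyl 0.015 (array([0.60148235, 0.00922475]), np.float64(17.402977535980483), 'len', np.float64(55.2), 'dz', np.float64(1.5), 'rms', np.float64(2.41))
[ 92. 161.] 1958 h 0.032 [732.2 101.7] [ 30.5 110.3] 10.2
   cyl 0.015 (array([0.73512177, 0.10190883]), np.float64(-81.36813331357286), 'len', np.float64(108.3), 'dz', np.float64(-0.8), 'rms', np.float64(2.19))
[201. 214.] 1131 h 0.031 [580.1 120.5] [66.8 30.2] 14.2
   cyl 0.015 (array([0.57959415, 0.12055691]), np.float64(14.028333875798666), 'len', np.float64(65.3), 'dz', np.float64(-0.3), 'rms', np.float64(1.43))
[ 72. 244.] 3003 h 0.052 [717.8 226.7] [ 44.1 145.7] 86.7
[373. 241.] 990 h 0.031 [347.4  76. ] [66.7 28.3] 68.9
   cyl 0.015 (array([0.34600172, 0.0766091 ]), np.float64(68.7611352732767), 'len', np.float64(65.3), 'dz', np.float64(-0.3), 'rms', np.float64(1.0))
[552. 241.] 320 h 0.014 [112.5 -12.9] [26.  39.4] 25.1
[293. 254.] 967 h 0.041 [445.5 129.3] [39.1 42.8] 79.2
   cyl 0.02 (array([0.44580599, 0.13012313]), np.float64(-10.336403252316359), 'len', np.float64(41.7), 'dz', np.float64(-0.3), 'rms', np.float64(2.97))
```

```bash
python3 -c "
from h import *
for C,q in blobs('w1',zmin=.02,vmax=280):
    if abs(C[0]-324)<25 and abs(C[1]-164)<25: print(C,len(q),q[:,2].max(),cv2.minAreaRect((q[:,:2]*1000).astype(np.float32)),cyl(q,.02)); c=cyl(q,.02)
# tray from side view
for n in ['scene','side']:
    f=np.load(n+'.npz'); W=cloud(f['d'],f); q=W[(f['d']>0)&(W[...,2]>.015)&(W[...,2]<.035)]
    q=q[np.hypot(*(q[:,:2]-[.5336,.223]).T)<.055]; print(n,len(q),cv2.minAreaRect((q[:,:2]*1000).astype(np.float32)))
x,y=c[0]; yw=c[1]-90
plan((x,y,.12,yw),(x,y,.008,yw))
"
```

```text
[324. 164.] 1410 0.04165514259046262 ((453.1446838378906, 0.6066665649414062), (56.49201965332031, 39.88007736206055), 1.2599884271621704) (array([0.45345679, 0.00078759]), np.float64(1.541008005969644), 'len', np.float64(55.2), 'dz', np.float64(-0.5), 'rms', np.float64(1.56))
scene 419 ((534.8623046875, 222.3291778564453), (79.89483642578125, 13.4779634475708), 20.20481300354004)
side 532 ((533.91943359375, 220.2072296142578), (79.3973159790039, 15.614099502563477), 19.529817581176758)
at [0.5003 0.03   0.2998] [ 1.7991e+02 -1.0000e-02 -6.9890e+01] t 2.55
-> (np.float64(0.45345678898033087), np.float64(0.0007875933797345556), 0.12, np.float64(-88.45899199403036))
   [0.056, 0.269, 0.899, 0.002, -0.0, 0.324] rows 2
   [0.099, 0.257, 0.899, 0.002, -0.0, 0.324] rows 2
-> (np.float64(0.45345678898033087), np.float64(0.0007875933797345556), 0.008, np.float64(-88.45899199403036))
   [0.0, -0.0, 0.56, 0.0, 0.0, 0.0] rows 2
   [0.0, -0.0, 0.56, 0.0, 0.0, 0.0] rows 2
```

Emit:
step_arm([
  [[0.056,0.269,0.899,0,0,0.324],[0.056,0.269,0.899,0,0,0.324],[0.056,0.269,0.899,0,0,0.324]],
])

```text
clock: 2.85
tool_pos: [0.4707, 0.0119, 0.205]
orientation: [179.4, -0.0, -79.4]
force: [0.4, -0.2, -0.0]
opening: 0.0872
gripper_force: 0.0
```

Emit:
step_arm([
  [[0.099,0.257,0.899,0,0,0.324],[0.099,0.257,0.899,0,0,0.324],[0.099,0.257,0.899,0,0,0.324],[0.099,0.257,0.899,0,0,0.324]],
])

```text
clock: 3.25
tool_pos: [0.4538, -0.0001, 0.1219]
orientation: [-180.0, -0.1, -88.5]
force: [1.0, 0.1, 0.5]
opening: 0.0877
gripper_force: 0.0
```

```bash
python3 -c "
from h import *
wrist('w2'); f=np.load('w2.npz'); W=cloud(f['d'],f)
for C,q in blobs('w2',zmin=.018,vmax=420,area=300): 
    if q[:,2].max()<.05: print(C,len(q),cyl(q,.02))
q=W[(f['d']>0)&(np.hypot(W[...,0]-.453,W[...,1])<.07)&(W[...,2]<.015)]
print('floor z',np.percentile(q[:,2],[5,50,95]))
"
```

```text
t 3.25 tcp [ 4.538e-01 -1.000e-04  1.219e-01] [-1.7999e+02 -6.0000e-02 -8.8450e+01] hold None
cam at [ 0.455 -0.077  0.28 ] fwd [-0.007  0.28  -0.96 ]
[27. 27.] 2736 (array([ 0.63473458, -0.13389424]), np.float64(46.7767258191231), 'len', np.float64(51.5), 'dz', np.float64(15.1), 'rms', np.float64(2.39))
[158.  54.] 7399 (array([ 0.54532153, -0.10773244]), np.float64(77.48991468772351), 'len', np.float64(81.7), 'dz', np.float64(-12.4), 'rms', np.float64(3.81))
[317.  68.] 2779 (array([ 0.42847051, -0.10429708]), np.float64(-80.4770214425853), 'len', np.float64(66.6), 'dz', np.float64(-18.9), 'rms', np.float64(1.26))
[281. 213.] 3692 (array([0.45263596, 0.0004678 ]), np.float64(1.5003639466326604), 'len', np.float64(54.4), 'dz', np.float64(-0.4), 'rms', np.float64(0.59))
[ 91. 220.] 3103 (array([0.60046999, 0.01161665]), np.float64(17.228750657867508), 'len', np.float64(56.0), 'dz', np.float64(-8.8), 'rms', np.float64(2.06))
[286. 341.] 974 (array([0.44555078, 0.12992306]), np.float64(-9.980206286232715), 'len', np.float64(41.4), 'dz', np.float64(-0.2), 'rms', np.float64(2.21))
floor z [-0.00073437  0.00312992  0.0137952 ]
```

View pics/w2.png

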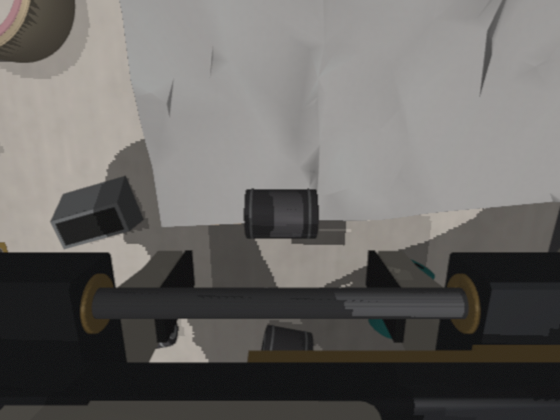

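The picture has the long roller at (281,213), square to the jaws and centred between them. I'll descend and grip.

Emit:
step_arm([
  [[0,0.01,0.5,0,0,0],[0,0.01,0.8,0,0,0],[0,0.01,0.8,0,0,0]],
])

```text
clock: 3.6
tool_pos: [0.4516, 0.0004, 0.0397]
orientation: [179.8, -0.1, -88.5]
force: [-0.2, -0.2, 0.3]
opening: 0.0876
gripper_force: 0.0
```

Emit:
step_arm([
  [[0,0,0.2,0,0,0],[0,0,0.32,0,0,0],[0,0,0.32,0,0,0]],
])

```text
clock: 3.9
tool_pos: [0.4534, 0.0013, 0.01]
orientation: [-179.9, 0.0, -88.4]
force: [0.4, 0.0, 0.8]
opening: 0.0873
gripper_force: 0.0
```

Emit:
step_arm([
  [[0,0,0,0,0,0],[0,0,0,0,0,0],[0,0,0,0,0,0],[0,0,0,0,0,0],[0,0,0,0,0,0],[0,0,0,0,0,0],[0,0,0,0,0,0],[0,0,0,0,0,0]],
], jaw=255)

```text
clock: 4.7
tool_pos: [0.4523, 0.001, 0.0093]
orientation: [-179.9, 0.0, -88.4]
force: [-0.6, 0.4, 6.2]
opening: 0.0559
gripper_force: 30.0
```

```bash
python3 -c "
from h import *
plan((.4523,.001,.10,-88.4),(.5016,.311,.16,-70.1))"
```

```text
at [0.4523 0.001  0.0093] [-1.7994e+02  1.0000e-02 -8.8430e+01] t 4.7
-> (0.4523, 0.001, 0.1, -88.4)
   [-0.001, -0.001, -0.907, -0.002, 0.0, -0.001] rows 2
-> (0.5016, 0.311, 0.16, -70.1)
   [-0.771, -0.145, -0.15, 0.0, 0.0, -0.16] rows 2
   [-0.757, -0.206, -0.15, 0.0, 0.0, -0.16] rows 2
   [-0.738, -0.266, -0.15, -0.0, 0.0, -0.16] rows 2
   [-0.715, -0.324, -0.15, 0.0, 0.0, -0.16] rows 2
```

Emit:
step_arm([
  [[0,0,-0.3,0,0,0],[0,0,-0.6,0,0,0],[0,0,-0.907,0,0,0],[0,0,-0.907,0,0,0]],
])

```text
clock: 5.1
tool_pos: [0.4538, 0.0014, 0.1028]
orientation: [-179.7, 0.1, -88.4]
force: [1.1, 0.6, -4.2]
opening: 0.0559
gripper_force: 30.0
```

Emit:
step_arm([
  [[-0.38,-0.07,-0.07,0,0,-0.08],[-0.771,-0.145,-0.15,0,0,-0.16],[-0.771,-0.145,-0.15,0,0,-0.16]],
])

```text
clock: 5.4
tool_pos: [0.4657, 0.0816, 0.1148]
orientation: [-179.9, 0.1, -83.6]
force: [-0.0, -0.3, -3.1]
opening: 0.056
gripper_force: 30.0
```

Emit:
step_arm([
  [[-0.38,-0.1,-0.07,0,0,-0.08],[-0.757,-0.206,-0.15,0,0,-0.16],[-0.757,-0.206,-0.15,0,0,-0.16]],
])

```text
clock: 5.7
tool_pos: [0.4779, 0.1593, 0.1295]
orientation: [-179.9, 0.0, -79.1]
force: [0.6, -0.5, -2.6]
opening: 0.0559
gripper_force: 30.0
```

Emit:
step_arm([
  [[-0.37,-0.13,-0.07,0,0,-0.08],[-0.738,-0.266,-0.15,0,0,-0.16],[-0.738,-0.266,-0.15,0,0,-0.16]],
])

```text
clock: 6.0
tool_pos: [0.4902, 0.2369, 0.1442]
orientation: [-179.9, 0.0, -74.5]
force: [0.3, -0.0, -2.5]
opening: 0.0563
gripper_force: 30.0
```

Emit:
step_arm([
  [[-0.36,-0.16,-0.07,0,0,-0.08],[-0.715,-0.324,-0.15,0,0,-0.16],[-0.715,-0.324,-0.15,0,0,-0.16],[-0.715,-0.324,-0.15,0,0,-0.16]],
])

```text
clock: 6.4
tool_pos: [0.5005, 0.3106, 0.1577]
orientation: [179.8, -0.1, -70.1]
force: [-1.1, -0.2, -4.0]
opening: 0.0561
gripper_force: 30.0
```

```bash
python3 -c "
from h import *
wrist('w3')"
```

```text
t 6.4 tcp [0.5005 0.3106 0.1577] [ 1.7984e+02 -5.0000e-02 -7.0100e+01] hold None
cam at [0.526 0.238 0.316] fwd [-0.097  0.263 -0.96 ]
```

View pics/w3.png

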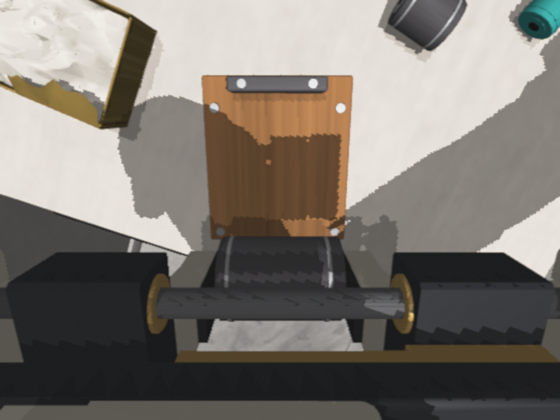

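Here the tray spans columns 205–350 and rows 76–238. The bar is at (276,84), and the held roller is at (278,275), well aligned.

```bash
python3 -c "
from h import *
f=np.load('w3.npz'); W=cloud(f['d'],f); v,u=np.mgrid[:420,:560]
m=(u>215)&(u<340)&(v>65)&(v<105)&(W[...,2]>.027)&(W[...,2]<.04)
q=W[m]; b=cv2.minAreaRect((q[:,:2]*1000).astype(np.float32)); print('bar top',len(q),np.median(q[:,2]),b)
hsv=cv2.cvtColor(f['p'],cv2.COLOR_RGB2HSV)
for lo in (60,90):
  t=(hsv[...,1]>lo)&(hsv[...,0]<20)&(u>190)&(u<365)&(v<236)&(v>70)
  # left/right edges by plane casting z=.006, rows 110-225
  L=[];Rr=[]
  for r in range(112,210,4):
    c=np.flatnonzero(t[r]); L.append((c.min()-.5,r)); Rr.append((c.max()+.5,r))
  for n,e in (('L',L),('R',Rr)):
    P=plane(e,f,.006)[:,:2]; vx,vy,x0,y0=cv2.fitLine(P.astype(np.float32),cv2.DIST_HUBER,0,.001,.001).ravel()
    print(n,np.degrees(np.arctan2(vy,vx)),x0,y0)
"
```

```text
bar top 1613 0.03171892533585657 ((535.1764526367188, 218.71385192871094), (80.10551452636719, 11.24402141571045), 19.94544219970703)
L -70.169785 0.57425606 0.29916883
R -70.16783 0.4527713 0.25691807
L -70.166794 0.57221234 0.3035829
R -70.253914 0.45186195 0.26070505
```

```bash
cat >> h.py <<'E'
TX,TY,TYAW=.5777,.0891,19.9
_a=np.radians(TYAW); XH=np.array([np.cos(_a),np.sin(_a)]); YH=np.array([-XH[1],XH[0]])
def w(x,y): return tuple((XH*(TX+x)+YH*(TY+y)).round(4))
def loc(p): p=np.asarray(p)[:2]; return np.array([p@XH-TX,p@YH-TY]).round(4)
E
python3 -c "
from h import *
p=w(0,-.0345)
plan((*p,.06,-70.1),(*p,.018,-70.1))"
```

```text
at [0.5004 0.3097 0.1577] [ 1.7982e+02 -6.0000e-02 -7.0140e+01] t 6.45
-> (np.float64(0.5246), np.float64(0.248), 0.06, -70.1)
   [0.662, -0.021, 0.978, 0.006, -0.002, -0.002] rows 3
-> (np.float64(0.5246), np.float64(0.248), 0.018, -70.1)
   [-0.0, -0.0, 0.42, 0.0, 0.0, 0.0] rows 1
```

Emit:
step_arm([
  [[0.33,-0.01,0.4,0,0,0],[0.662,-0.021,0.8,0,0,0],[0.662,-0.021,0.978,0,0,0],[0.662,-0.021,0.978,0,0,0]],
])

```text
clock: 6.85
tool_pos: [0.5235, 0.245, 0.0579]
orientation: [179.6, -0.1, -70.3]
force: [-0.4, -0.6, -2.5]
opening: 0.0562
gripper_force: 30.0
```

Emit:
step_arm([
  [[0,0,0.2,0,0,0],[0,0,0.42,0,0,0],[0,0,0.42,0,0,0],[0,0,0.42,0,0,0]],
])

```text
clock: 7.25
tool_pos: [0.5262, 0.2493, 0.0207]
orientation: [-180.0, -0.0, -70.1]
force: [-0.2, 0.0, -2.1]
opening: 0.056
gripper_force: 30.0
```

```bash
cat >> h.py <<'E'
def st():
    from plant import get_obs
    o=get_obs(); print("t",o["clock"],"loc",loc(o["tool_pos"]),"z",o["tool_pos"][2].round(4),"rpy",o["orientation"].round(2),"F",o["force"].round(1),"F.yh",(o["force"][:2]@YH).round(1),"op",o["opening"].round(4))
E
python3 -c "
from h import *
st()"
```

```text
Traceback (most recent call last):
  File "h.py", line 55, in st
    o=get_obs(); print("t",o["clock"],"loc",loc(o["tool_pos"]),"z",o["tool_pos"][2].round(4),"rpy",o["orientation"].round(2),"F",o["force"].round(1),"F.yh",(o["force"][:2]@YH).round(1),"op",o["opening"].round(4))
                                                                                                                                                                                              ^^^^^^^^^^^^^^^^^^
AttributeError: 'float' object has no attribute 'round'
```

Emit:
step_arm([
  [[0,-0.015,0.03,0,0,0],[0,-0.015,0.05,0,0,0],[0,-0.015,0.05,0,0,0],[0.02,-0.015,0.05,0,0,0],[0.04,-0.015,0.05,0,0,0],[0.04,-0.015,0.05,0,0,0],[0.04,-0.015,0.05,0,0,0]],
])

```text
clock: 7.95
tool_pos: [0.5292, 0.2462, 0.0153]
orientation: [-179.9, 0.0, -70.1]
force: [-0.7, 1.0, 5.0]
opening: 0.0559
gripper_force: 30.0
```

```bash
sed -i 's/o\["opening"\].round(4)/round(o["opening"],4)/' h.py
python3 -c "
from h import *
st()"
```

```text
t 7.95 loc [ 0.0037 -0.0377] z 0.0153 rpy [-1.7992e+02  2.0000e-02 -7.0110e+01] F [-0.7  1.   5. ] F.yh 1.2 op 0.0559
```

Emit:
step_arm([
  [[0.01,0.035,0,0,0,0],[0.02,0.035,0,0,0,0],[0.03,0.035,0,0,0,0],[0.03,0.035,0,0,0,0],[0.03,0.035,0,0,0,0]],
])

```text
clock: 8.45
tool_pos: [0.5267, 0.2432, 0.0153]
orientation: [-179.9, 0.1, -70.1]
force: [-1.4, 6.5, 7.0]
opening: 0.056
gripper_force: 30.0
```

```bash
python3 -c "
from h import *
st()"
```

```text
t 8.45 loc [ 0.0004 -0.0397] z 0.0153 rpy [-1.7988e+02  8.0000e-02 -7.0100e+01] F [-1.4  6.5  7. ] F.yh 6.6 op 0.056
```

Emit:
step_arm([
  [[0,0,0,0,0,0],[0,0,0,0,0,0],[0,0,0,0,0,0],[0,0,0,0,0,0],[0,0,0,0,0,0],[0,0,0,0,0,0]],
], jaw=0)

```text
clock: 9.05
tool_pos: [0.5263, 0.2417, 0.0145]
orientation: [180.0, -0.0, -70.1]
force: [0.4, -0.7, 0.5]
opening: 0.0874
gripper_force: 0.0
```

Emit:
step_arm([
  [[0,0,-0.2,0,0,0],[0,0,-0.5,0,0,0],[0,0,-1,0,0,0],[0,0,-1,0,0,0]],
])

```text
clock: 9.45
tool_pos: [0.5298, 0.2441, 0.1213]
orientation: [-179.4, 0.1, -70.0]
force: [0.6, -0.1, 0.0]
opening: 0.088
gripper_force: 0.0
```

```bash
python3 -c "
from h import *
st()
plan((.4455,.130,.14,-100.1))"
```

```text
t 9.45 loc [ 0.0035 -0.0399] z 0.1213 rpy [-1.7942e+02  1.4000e-01 -7.0040e+01] F [ 0.6 -0.1  0. ] F.yh -0.3 op 0.088
at [0.5298 0.2441 0.1213] [-1.7942e+02  1.4000e-01 -7.0040e+01] t 9.45
-> (0.4455, 0.13, 0.14, -100.1)
   [0.392, 0.59, -0.101, -0.009, 0.005, 0.525] rows 2
   [0.532, 0.468, -0.097, -0.009, 0.005, 0.525] rows 2
```

Emit:
step_arm([
  [[0.392,0.59,-0.101,0,0,0.525],[0.392,0.59,-0.101,0,0,0.525],[0.392,0.59,-0.101,0,0,0.525]],
])

```text
clock: 9.75
tool_pos: [0.4825, 0.1829, 0.1254]
orientation: [-180.0, 0.0, -85.4]
force: [0.9, 0.3, 0.3]
opening: 0.0878
gripper_force: 0.0
```

Emit:
step_arm([
  [[0.532,0.468,-0.097,0,0,0.525],[0.532,0.468,-0.097,0,0,0.525],[0.532,0.468,-0.097,0,0,0.525],[0.532,0.468,-0.097,0,0,0.525],[0.532,0.468,-0.097,0,0,0.525]],
])

```text
clock: 10.25
tool_pos: [0.4429, 0.1287, 0.1346]
orientation: [-180.0, 0.0, -100.1]
force: [0.7, -0.1, -0.6]
opening: 0.0875
gripper_force: 0.0
```

```bash
python3 -c "
from h import *
wrist('w4')
for C,q in blobs('w4',zmin=.018,vmax=420,area=300): 
    if q[:,2].max()<.05: print(C,len(q),cyl(q,.02))
import plant
f,d=plant.snapshot('side'); c=plant.calibration('side'); np.savez('s4.npz',p=f,d=d,**{k:np.array(v) for k,v in c.items()})
for C,q in blobs('s4',zmin=.036,zmax=.06,vmax=420,area=30): 
    m=q[:,:2].mean(0); print('side',C,len(q),m.round(4),loc(m))
"
```

```text
t 10.25 tcp [0.4429 0.1287 0.1346] [-1.7996e+02  3.0000e-02 -1.0010e+02] hold None
cam at [0.429 0.053 0.293] fwd [ 0.05   0.277 -0.96 ]
[43. 95.] 3495 (array([0.60060252, 0.01112641]), np.float64(16.915202745773172), 'len', np.float64(55.9), 'dz', np.float64(-9.0), 'rms', np.float64(2.19))
[390. 121.] 3332 (array([0.34489826, 0.07678542]), np.float64(68.86272315791592), 'len', np.float64(64.1), 'dz', np.float64(-10.9), 'rms', np.float64(1.06))
[277. 210.] 2472 (array([0.444823  , 0.12982483]), np.float64(-10.402253483789991), 'len', np.float64(40.6), 'dz', np.float64(-0.4), 'rms', np.float64(0.59))
[117. 226.] 2687 (array([0.57882436, 0.1204081 ]), np.float64(14.299235566248996), 'len', np.float64(64.8), 'dz', np.float64(-11.1), 'rms', np.float64(1.68))
[207. 340.] 3001 (array([0.52974951, 0.24123556]), np.float64(15.61682054650447), 'len', np.float64(64.6), 'dz', np.float64(4.9), 'rms', np.float64(4.4))
side [122. 205.] 3458 [0.8333 0.0241] [ 0.2141 -0.3501]
side [364.  72.] 275 [ 0.4731 -0.5829] [-0.3313 -0.7982]
side [261.  78.] 1049 [ 0.7369 -0.4736] [-0.046  -0.7852]
side [283.  91.] 421 [ 0.6592 -0.4221] [-0.1016 -0.7104]
side [425. 113.] 457 [ 0.2958 -0.3864] [-0.4311 -0.5531]
side [247. 146.] 347 [ 0.6663 -0.1517] [-0.0029 -0.4586]
side [543. 246.] 607 [0.0651 0.0245] [-0.5081 -0.0882]
side [143. 270.] 3478 [0.714  0.2549] [ 0.1804 -0.0925]
side [316. 253.] 190 [0.4436 0.1325] [-0.1155 -0.1155]
side [252. 291.] 526 [0.5233 0.2481] [-0.0012 -0.034 ]
```

```bash
python3 -c "
from h import *
plan((.4448,.1298,.05,-100.3),(.4448,.1298,.009,-100.3))"
```

```text
at [0.4426 0.1286 0.1343] [ 1.8000e+02 -1.0000e-02 -1.0013e+02] t 10.35
-> (0.4448, 0.1298, 0.05, -100.3)
   [-0.016, -0.02, 0.843, 0.0, -0.0, 0.006] rows 2
-> (0.4448, 0.1298, 0.009, -100.3)
   [0.0, -0.0, 0.41, 0.0, 0.0, 0.0] rows 1
```

Emit:
step_arm([
  [[-0.016,-0.02,0.4,0,0,0.006],[-0.016,-0.02,0.843,0,0,0.006],[-0.016,-0.02,0.843,0,0,0.006]],
])

```text
clock: 10.65
tool_pos: [0.4413, 0.1272, 0.0456]
orientation: [179.6, -0.4, -100.4]
force: [0.1, -0.0, 0.3]
opening: 0.0874
gripper_force: 0.0
```

Emit:
step_arm([
  [[0,0,0.25,0,0,0],[0,0,0.4,0,0,0],[0,0,0.4,0,0,0],[0,0,0.4,0,0,0]],
])

```text
clock: 11.05
tool_pos: [0.4451, 0.1298, 0.0114]
orientation: [-180.0, 0.0, -100.3]
force: [-0.0, -0.2, 1.3]
opening: 0.0877
gripper_force: 0.0
```

Emit:
step_arm([
  [[0,0,0,0,0,0],[0,0,0,0,0,0],[0,0,0,0,0,0],[0,0,0,0,0,0],[0,0,0,0,0,0],[0,0,0,0,0,0],[0,0,0,0,0,0],[0,0,0,0,0,0],[0,0,0,0,0,0]],
], jaw=255)

```text
clock: 11.95
tool_pos: [0.4444, 0.1292, 0.0102]
orientation: [-180.0, 0.0, -100.4]
force: [-0.3, -0.8, 1.6]
opening: 0.0417
gripper_force: 30.0
```

Emit:
step_arm([
  [[0,0,-0.3,0,0,0],[0,0,-0.7,0,0,0],[0,0,-1,0,0,0],[0,0,-1,0,0,0]],
])

```text
clock: 12.35
tool_pos: [0.4464, 0.1306, 0.1139]
orientation: [-179.7, 0.3, -100.3]
force: [1.0, 0.2, -2.9]
opening: 0.042
gripper_force: 30.0
```

```bash
python3 -c "
from h import *
p=w(0,.012)
st()
plan((*p,.105,-70.1),(*p,.03,-70.1))"
```

```text
t 12.35 loc [-0.1135 -0.1182] z 0.1139 rpy [-179.72    0.28 -100.33] F [ 1.   0.2 -2.9] F.yh -0.1 op 0.042
at [0.4464 0.1306 0.1139] [-179.72    0.28 -100.33] t 12.35
-> (np.float64(0.5088), np.float64(0.2917), 0.105, -70.1)
   [-0.848, -0.162, 0.049, -0.006, 0.004, -0.528] rows 2
   [-0.777, -0.378, 0.047, -0.006, 0.004, -0.528] rows 2
-> (np.float64(0.5088), np.float64(0.2917), 0.03, -70.1)
   [-0.0, -0.0, 0.75, 0.0, 0.0, 0.0] rows 2
```

Emit:
step_arm([
  [[-0.42,-0.08,0,0,0,-0.26],[-0.848,-0.162,0.049,0,0,-0.528],[-0.848,-0.162,0.049,0,0,-0.528],[-0.848,-0.162,0.049,0,0,-0.528]],
])

```text
clock: 12.75
tool_pos: [0.4747, 0.2098, 0.1036]
orientation: [179.9, -0.1, -85.2]
force: [-0.1, -1.6, -1.9]
opening: 0.0419
gripper_force: 30.0
```

Emit:
step_arm([
  [[-0.38,-0.19,0.02,0,0,-0.26],[-0.777,-0.378,0.047,0,0,-0.528],[-0.777,-0.378,0.047,0,0,-0.528],[-0.777,-0.378,0.047,0,0,-0.528],[-0.777,-0.378,0.047,0,0,-0.528]],
])

```text
clock: 13.25
tool_pos: [0.5058, 0.2888, 0.0999]
orientation: [179.9, -0.0, -70.2]
force: [-0.6, 0.3, -2.2]
opening: 0.0421
gripper_force: 30.0
```

```bash
python3 -c "
from h import *
st()
plan((*w(0,.008),.022,-70.1))"
```

```text
t 13.25 loc [-0.0037  0.0103] z 0.0999 rpy [ 1.7989e+02 -4.0000e-02 -7.0220e+01] F [-0.6  0.3 -2.2] F.yh 0.5 op 0.0421
at [0.5058 0.2888 0.0999] [ 1.7989e+02 -4.0000e-02 -7.0220e+01] t 13.25
-> (np.float64(0.5102), np.float64(0.2879), 0.022, -70.1)
   [0.023, -0.039, 0.779, 0.004, -0.001, -0.004] rows 2
```

Emit:
step_arm([
  [[0,-0.035,0.35,0,0,0],[0,-0.035,0.65,0,0,0],[0,-0.035,0.76,0,0,0],[0,-0.035,0.76,0,0,0],[0,-0.035,0.76,0,0,0]],
])

```text
clock: 13.75
tool_pos: [0.5106, 0.2914, 0.0257]
orientation: [-179.9, 0.0, -70.1]
force: [0.5, 1.6, -1.0]
opening: 0.042
gripper_force: 30.0
```

```bash
python3 -c "
from h import *
st()"
```

```text
t 13.75 loc [0.0016 0.0111] z 0.0257 rpy [-1.7994e+02  1.0000e-02 -7.0130e+01] F [ 0.5  1.6 -1. ] F.yh 1.3 op 0.042
```

Emit:
step_arm([
  [[0,0.015,0.06,0,0,0],[0,0.015,0.095,0,0,0],[0,0.015,0.095,0,0,0],[0.03,0.015,0.095,0,0,0],[0.06,0.015,0.095,0,0,0],[0.08,0.015,0.095,0,0,0],[0.09,0.015,0.095,0,0,0],[0.09,0.015,0.095,0,0,0]],
])

```text
clock: 14.55
tool_pos: [0.5128, 0.2836, 0.0162]
orientation: [-179.8, 0.1, -70.1]
force: [-1.1, 3.9, 6.4]
opening: 0.0417
gripper_force: 30.0
```

```bash
python3 -c "
from h import *
st()"
```

```text
t 14.55 loc [0.001 0.003] z 0.0162 rpy [-1.7983e+02  8.0000e-02 -7.0090e+01] F [-1.1  3.9  6.4] F.yh 4.0 op 0.0417
```

Emit:
step_arm([
  [[0.015,0.01,0,0,0,0],[0.03,0.01,0,0,0,0],[0.03,0.01,0,0,0,0],[0.03,0.01,0,0,0,0]],
])

```text
clock: 14.95
tool_pos: [0.513, 0.2804, 0.0162]
orientation: [-179.8, 0.1, -70.1]
force: [-0.7, 3.8, 6.4]
opening: 0.0419
gripper_force: 30.0
```

```bash
python3 -c "
from h import *
st()"
```

```text
t 14.95 loc [ 0.0001 -0.    ] z 0.0162 rpy [-1.7982e+02  8.0000e-02 -7.0090e+01] F [-0.7  3.8  6.4] F.yh 3.8 op 0.0419
```

Emit:
step_arm([
  [[0.015,0,-0.005,0,0,0],[0.015,0,-0.005,0,0,0],[0.015,0,-0.005,0,0,0]],
])

```text
clock: 15.25
tool_pos: [0.5132, 0.2793, 0.0162]
orientation: [-179.8, 0.1, -70.1]
force: [-0.7, 7.1, 3.3]
opening: 0.0417
gripper_force: 30.0
```

Emit:
step_arm([
  [[0,0,0,0,0,0],[0,0,0,0,0,0],[0,0,0,0,0,0],[0,0,0,0,0,0],[0,0,0,0,0,0],[0,0,0,0,0,0],[0,0,0,0,0,0]],
], jaw=0)

```text
clock: 15.95
tool_pos: [0.5122, 0.2778, 0.0155]
orientation: [180.0, -0.0, -70.1]
force: [1.1, -0.5, 0.0]
opening: 0.0869
gripper_force: 0.0
```

Emit:
step_arm([
  [[0,0,-0.2,0,0,0],[0,0,-0.5,0,0,0],[0,0,-1,0,0,0],[0,0,-1,0,0,0]],
])

```text
clock: 16.35
tool_pos: [0.5156, 0.2804, 0.1223]
orientation: [-179.4, 0.2, -70.0]
force: [0.7, 0.3, 0.1]
opening: 0.088
gripper_force: 0.0
```

```bash
python3 -c "
from h import *
st()
plan((*w(0,.05),.16,-70.1))"
```

```text
t 16.35 loc [ 0.0025 -0.0009] z 0.1223 rpy [-179.42    0.18  -70.03] F [0.7 0.3 0.1] F.yh 0.1 op 0.088
at [0.5156 0.2804 0.1223] [-179.42    0.18  -70.03] t 16.35
-> (np.float64(0.4959), np.float64(0.3274), 0.16, -70.1)
   [-0.51, 0.021, -0.376, -0.02, 0.006, 0.002] rows 2
```

Looking back at the row from above before going for the wedge.

Emit:
step_arm([
  [[-0.25,0.02,-0.2,0,0,0],[-0.51,0.02,-0.376,0,0,0],[-0.51,0.02,-0.376,0,0,0],[-0.51,0.02,-0.376,0,0,0]],
])

```text
clock: 16.75
tool_pos: [0.4928, 0.3256, 0.1533]
orientation: [-180.0, 0.0, -70.1]
force: [0.4, -0.5, -0.3]
opening: 0.0877
gripper_force: 0.0
```

```bash
cat >> h.py <<'E'
def row(n,ys=((-.04,.02,.006),(0,.02,.006)),rad=.019):
    f=np.load(n+".npz"); W=cloud(f["d"],f).reshape(-1,3); l=np.c_[W[:,:2]@XH-TX,W[:,:2]@YH-TY]
    for y,r,z0 in ys:
        q=W[(abs(l[:,1]-y)<rad)&(abs(l[:,0])<.045)&(W[:,2]>z0+r*1.1)&(W[:,2]<z0+2.2*r)]
        c=cyl(q,r,z0); print("y",y,len(q),"loc",loc(c[0]),"ang",round(c[1]-TYAW,2),c[2:])
E
python3 -c "
from h import *
wrist('w5'); row('w5',((-.04,.02,.006),(-.001,.02,.006)))
plan((.600,.0125,.16,-73))"
```

```text
t 16.75 tcp [0.4928 0.3256 0.1533] [-1.7997e+02  3.0000e-02 -7.0060e+01] hold None
cam at [0.518 0.253 0.311] fwd [-0.095  0.265 -0.96 ]
y -0.04 3842 loc [-0.0005 -0.0399] ang -0.11 ('len', np.float64(54.6), 'dz', np.float64(-0.5), 'rms', np.float64(0.63))
y -0.001 2533 loc [-0.001   0.0002] ang -0.13 ('len', np.float64(41.0), 'dz', np.float64(-0.4), 'rms', np.float64(0.61))
at [0.4927 0.3248 0.1526] [179.96  -0.   -70.1 ] t 16.8
-> (0.6, 0.0125, 0.16, -73)
   [0.826, 0.013, -0.018, 0.0, -0.0, 0.025] rows 2
   [0.826, 0.003, -0.018, 0.0, -0.0, 0.025] rows 2
   [0.826, -0.007, -0.018, 0.0, -0.0, 0.025] rows 2
   [0.825, -0.018, -0.018, 0.0, -0.0, 0.025] rows 2
```

View pics/w5.png

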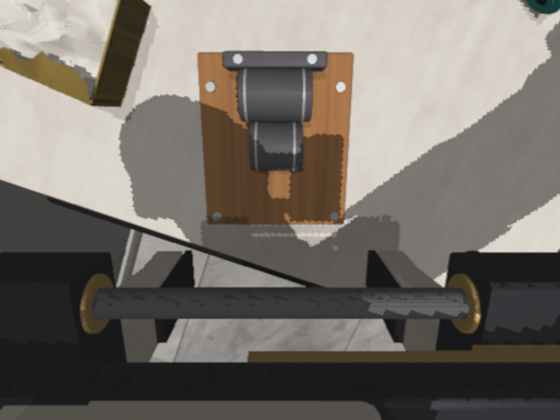

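Long roller at (275,92) and short at (275,146): both against the bar, parallel and centred. On to the wedge.

Emit:
step_arm([
  [[0.826,0.013,-0.018,0,0,0.025],[0.826,0.013,-0.018,0,0,0.025],[0.826,0.013,-0.018,0,0,0.025]],
])

```text
clock: 17.1
tool_pos: [0.5201, 0.2429, 0.1539]
orientation: [179.9, -0.1, -71.0]
force: [-0.8, 0.1, 0.1]
opening: 0.0876
gripper_force: 0.0
```

Emit:
step_arm([
  [[0.826,0.003,-0.018,0,0,0.025],[0.826,0.003,-0.018,0,0,0.025],[0.826,0.003,-0.018,0,0,0.025]],
])

```text
clock: 17.4
tool_pos: [0.5469, 0.1653, 0.1559]
orientation: [179.9, -0.0, -71.8]
force: [-0.1, -0.0, -0.3]
opening: 0.0878
gripper_force: 0.0
```

Emit:
step_arm([
  [[0.826,-0.007,-0.018,0,0,0.025],[0.826,-0.007,-0.018,0,0,0.025],[0.826,-0.007,-0.018,0,0,0.025]],
])

```text
clock: 17.7
tool_pos: [0.5738, 0.0877, 0.1577]
orientation: [179.9, -0.0, -72.5]
force: [-0.4, 0.3, 0.1]
opening: 0.0878
gripper_force: 0.0
```

Emit:
step_arm([
  [[0.825,-0.018,-0.018,0,0,0.025],[0.825,-0.018,-0.018,0,0,0.025],[0.825,-0.018,-0.018,0,0,0.025],[0.825,-0.018,-0.018,0,0,0.025]],
])

```text
clock: 18.1
tool_pos: [0.6001, 0.0123, 0.1595]
orientation: [179.9, 0.0, -73.1]
force: [-0.2, 0.1, -0.1]
opening: 0.0877
gripper_force: 0.0
```

```bash
python3 -c "
from h import *
wrist('w6'); f=np.load('w6.npz'); W=cloud(f['d'],f); 
for zl,zh in ((.027,.036),(.008,.036)):
  q=W[(f['d']>0)&(np.hypot(W[...,0]-.6,W[...,1]-.012)<.045)&(W[...,2]>zl)&(W[...,2]<zh)]
  print(len(q),np.median(q[:,2]),cv2.minAreaRect((q[:,:2]*1000).astype(np.float32)))
"
```

```text
t 18.1 tcp [0.6001 0.0123 0.1595] [ 1.7993e+02  1.0000e-02 -7.3090e+01] hold None
cam at [ 0.622 -0.061  0.317] fwd [-0.083  0.269 -0.96 ]
1851 0.030117002391884033 ((601.3760986328125, 10.498814582824707), (56.195011138916016, 27.251779556274414), 18.116565704345703)
2846 0.029516068893851582 ((602.860595703125, 5.799070358276367), (55.98188400268555, 37.741783142089844), 17.361066818237305)
```

View pics/w6.png

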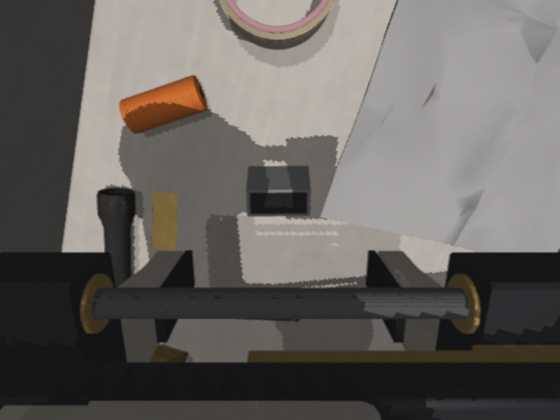

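Wedge at (278,190), black top nearest the fingers and slope at its upper side, square to the jaws.

Emit:
step_arm([
  [[0.013,-0.005,0.4,0,0,-0.017],[0.013,-0.005,0.9,0,0,-0.017],[0.013,-0.005,0.9,0,0,-0.017],[0.013,-0.005,0.9,0,0,-0.017]],
])

```text
clock: 18.55
tool_pos: [0.6009, 0.0123, 0.0705]
orientation: [179.9, -0.0, -72.4]
force: [0.3, 0.4, 1.5]
opening: 0.0878
gripper_force: 0.0
```

```bash
python3 -c "
from h import *
plan((.6011,.0114,.006,-72.6))"
```

```text
at [0.6009 0.0123 0.0705] [ 1.7987e+02 -4.0000e-02 -7.2400e+01] t 18.55
-> (0.6011, 0.0114, 0.006, -72.6)
   [0.009, -0.0, 0.645, 0.004, -0.001, 0.007] rows 2
```

Emit:
step_arm([
  [[0.005,0,0.4,0,0,0.003],[0.005,0,0.635,0,0,0.003],[0.005,0,0.635,0,0,0.003],[0.005,0,0.635,0,0,0.003]],
])

```text
clock: 18.95
tool_pos: [0.6031, 0.0119, 0.0093]
orientation: [-179.8, -0.0, -72.5]
force: [-0.2, -0.4, 0.5]
opening: 0.0877
gripper_force: 0.0
```

Emit:
step_arm([
  [[0,0,0,0,0,0],[0,0,0,0,0,0],[0,0,0,0,0,0],[0,0,0,0,0,0],[0,0,0,0,0,0],[0,0,0,0,0,0],[0,0,0,0,0,0],[0,0,0,0,0,0]],
], jaw=255)

```text
clock: 19.75
tool_pos: [0.6016, 0.0112, 0.0073]
orientation: [-180.0, -0.0, -72.6]
force: [-1.5, 0.7, 6.4]
opening: 0.0557
gripper_force: 30.0
```

```bash
python3 -c "
from h import *
st()
plan((.6011,.0114,.11,-72.6),(*w(0,.056),.11,-70.1))"
```

```text
t 19.75 loc [-0.0082 -0.2834] z 0.0073 rpy [-1.7998e+02 -1.0000e-02 -7.2570e+01] F [-1.5  0.7  6.4] F.yh 1.1 op 0.0557
at [0.6016 0.0112 0.0073] [-1.7998e+02 -1.0000e-02 -7.2570e+01] t 19.75
-> (0.6011, 0.0114, 0.11, -72.6)
   [-0.002, 0.002, -0.514, -0.0, -0.0, 0.0] rows 2
   [-0.002, 0.002, -0.514, -0.0, -0.0, 0.0] rows 2
-> (np.float64(0.4938), np.float64(0.3331), 0.11, -70.1)
   [-0.848, 0.015, 0.0, -0.0, 0.0, -0.022] rows 2
   [-0.848, 0.006, 0.0, 0.0, 0.0, -0.022] rows 2
   [-0.848, -0.003, -0.0, 0.0, 0.0, -0.022] rows 2
   [-0.848, -0.012, -0.0, 0.0, 0.0, -0.022] rows 2
```

Emit:
step_arm([
  [[0,0,-0.3,0,0,0],[0,0,-0.7,0,0,0],[0,0,-1,0,0,0],[0,0,-1,0,0,0]],
])

```text
clock: 20.15
tool_pos: [0.6039, 0.0117, 0.1111]
orientation: [-179.6, -0.0, -72.5]
force: [-0.2, 0.3, -2.7]
opening: 0.0556
gripper_force: 30.0
```

Emit:
step_arm([
  [[-0.42,0.007,0,0,0,-0.01],[-0.848,0.015,0,0,0,-0.022],[-0.848,0.015,0,0,0,-0.022]],
])

```text
clock: 20.45
tool_pos: [0.5729, 0.0948, 0.1058]
orientation: [179.9, 0.0, -71.8]
force: [-0.3, -0.4, -2.0]
opening: 0.0557
gripper_force: 30.0
```

Emit:
step_arm([
  [[-0.42,0.003,0,0,0,-0.01],[-0.848,0.006,0,0,0,-0.022],[-0.848,0.006,0,0,0,-0.022]],
])

```text
clock: 20.75
tool_pos: [0.5464, 0.1753, 0.1059]
orientation: [179.9, 0.0, -71.1]
force: [-0.3, 0.2, -1.9]
opening: 0.0553
gripper_force: 30.0
```

Emit:
step_arm([
  [[-0.42,0,0,0,0,-0.01],[-0.848,-0.003,0,0,0,-0.022],[-0.848,-0.003,0,0,0,-0.022]],
])

```text
clock: 21.05
tool_pos: [0.5199, 0.2557, 0.1059]
orientation: [180.0, 0.0, -70.5]
force: [1.0, -0.3, -2.7]
opening: 0.0557
gripper_force: 30.0
```

Emit:
step_arm([
  [[-0.42,-0.006,0,0,0,-0.01],[-0.848,-0.012,0,0,0,-0.022],[-0.848,-0.012,0,0,0,-0.022],[-0.848,-0.012,0,0,0,-0.022],[-0.848,-0.012,0,0,0,-0.022]],
])

```text
clock: 21.55
tool_pos: [0.4938, 0.3317, 0.106]
orientation: [179.9, -0.0, -70.1]
force: [-0.8, 0.4, -3.1]
opening: 0.0557
gripper_force: 30.0
```

```bash
python3 -c "
from h import *
st()
plan((*w(0,.056),.022,-70.1))"
```

```text
t 21.55 loc [-0.0005  0.0547] z 0.106 rpy [ 1.7991e+02 -5.0000e-02 -7.0100e+01] F [-0.8  0.4 -3.1] F.yh 0.7 op 0.0557
at [0.4938 0.3317 0.106 ] [ 1.7991e+02 -5.0000e-02 -7.0100e+01] t 21.55
-> (np.float64(0.4938), np.float64(0.3331), 0.022, -70.1)
   [-0.014, -0.006, 0.84, 0.003, -0.002, -0.0] rows 2
```

Emit:
step_arm([
  [[-0.014,-0.006,0.4,0,0,0],[-0.014,-0.006,0.8,0,0,0],[-0.014,-0.006,0.84,0,0,0],[-0.014,-0.006,0.84,0,0,0],[-0.014,-0.006,0.84,0,0,0]],
])

```text
clock: 22.05
tool_pos: [0.4953, 0.3349, 0.0246]
orientation: [-179.9, 0.0, -70.1]
force: [1.0, -1.0, -2.7]
opening: 0.0562
gripper_force: 30.0
```

```bash
python3 -c "
from h import *
st()"
```

```text
t 22.05 loc [0.002  0.0572] z 0.0246 rpy [-1.7988e+02  4.0000e-02 -7.0070e+01] F [ 1.  -1.  -2.7] F.yh -1.2 op 0.0562
```

Emit:
step_arm([
  [[0,0.015,0.06,0,0,0],[0,0.015,0.105,0,0,0],[0,0.015,0.105,0,0,0],[0,0.015,0.105,0,0,0],[0.04,0.015,0.105,0,0,0],[0.08,0.015,0.105,0,0,0],[0.11,0.015,0.105,0,0,0],[0.11,0.015,0.105,0,0,0],[0.11,0.015,0.105,0,0,0]],
])

```text
clock: 22.95
tool_pos: [0.4974, 0.3241, 0.0132]
orientation: [-179.9, 0.0, -70.0]
force: [0.2, 1.8, 6.1]
opening: 0.0561
gripper_force: 30.0
```

```bash
python3 -c "
from h import *
st()"
```

```text
t 22.95 loc [0.0003 0.0464] z 0.0132 rpy [-1.7988e+02  5.0000e-02 -7.0050e+01] F [0.2 1.8 6.1] F.yh 1.7 op 0.0561
```

Emit:
step_arm([
  [[0.02,0,0,0,0,0],[0.04,0,0,0,0,0],[0.055,0,0,0,0,0],[0.055,0,0,0,0,0],[0.055,0,0,0,0,0]],
])

```text
clock: 23.45
tool_pos: [0.4992, 0.3192, 0.0132]
orientation: [-179.9, 0.1, -70.0]
force: [-0.8, 2.5, 6.0]
opening: 0.0558
gripper_force: 30.0
```

```bash
python3 -c "
from h import *
st()"
```

```text
t 23.45 loc [0.0004 0.0411] z 0.0132 rpy [-1.7987e+02  6.0000e-02 -7.0050e+01] F [-0.8  2.5  6. ] F.yh 2.6 op 0.0558
```

Push 2 mm more for firm contact.

Emit:
step_arm([
  [[0.01,0,0,0,0,0],[0.02,0,0,0,0,0],[0.02,0,0,0,0,0],[0.02,0,0,0,0,0]],
])

```text
clock: 23.85
tool_pos: [0.4997, 0.318, 0.0132]
orientation: [-179.9, 0.1, -70.0]
force: [-2.0, 6.8, 5.8]
opening: 0.056
gripper_force: 30.0
```

```bash
python3 -c "
from h import *
st()"
```

```text
t 23.85 loc [0.0004 0.0398] z 0.0132 rpy [-1.7985e+02  1.1000e-01 -7.0040e+01] F [-2.   6.8  5.8] F.yh 7.1 op 0.056
```

Emit:
step_arm([
  [[0,0,0,0,0,0],[0,0,0,0,0,0],[0,0,0,0,0,0],[0,0,0,0,0,0],[0,0,0,0,0,0],[0,0,0,0,0,0]],
], jaw=0)

```text
clock: 24.45
tool_pos: [0.4989, 0.3164, 0.0122]
orientation: [180.0, -0.0, -70.1]
force: [0.1, -0.4, -0.5]
opening: 0.0873
gripper_force: 0.0
```

Emit:
step_arm([
  [[0,0,-0.2,0,0,0],[0,0,-0.5,0,0,0],[0,0,-1,0,0,0],[0,0,-1,0,0,0],[0,0,-1,0,0,0]],
])

```text
clock: 24.95
tool_pos: [0.4995, 0.3173, 0.114]
orientation: [-179.8, 0.1, -70.1]
force: [-0.7, 0.5, -0.9]
opening: 0.0875
gripper_force: 0.0
```

```bash
python3 -c "
from h import *
wrist('w7'); row('w7',((-.04,.02,.006),(-.0,.02,.006)),.016)
f=np.load('w7.npz'); W=cloud(f['d'],f); l=np.stack([W[...,:2]@XH-TX,W[...,:2]@YH-TY],-1)
q=W[(abs(l[...,0])<.04)&(l[...,1]>.025)&(l[...,1]<.06)&(W[...,2]>.033)&(W[...,2]<.04)]
b=cv2.minAreaRect((q[:,:2]*1000).astype(np.float32)); print('wedge',len(q),np.median(q[:,2]),loc(np.array(b[0])/1000),b)
plan((.5788,.1204,.12,-75.8))"
```

```text
t 24.95 tcp [0.4995 0.3173 0.114 ] [-1.7983e+02  1.1000e-01 -7.0060e+01] hold None
cam at [0.524 0.244 0.272] fwd [-0.093  0.267 -0.959]
y -0.04 4402 loc [-0.0005 -0.0399] ang -0.03 ('len', np.float64(54.5), 'dz', np.float64(-0.5), 'rms', np.float64(0.64))
y -0.0 2838 loc [-0.0009  0.    ] ang 0.03 ('len', np.float64(41.2), 'dz', np.float64(-0.4), 'rms', np.float64(0.62))
wedge 2617 0.036120448316797074 [-0.0003  0.0393] ((499.27532958984375, 317.2397155761719), (56.15345001220703, 27.2239933013916), 19.539188385009766)
at [0.4988 0.3165 0.1126] [-1.7997e+02  4.0000e-02 -7.0080e+01] t 25.0
-> (0.5788, 0.1204, 0.12, -75.8)
   [0.706, -0.028, -0.025, -0.0, 0.0, 0.067] rows 2
   [0.704, -0.051, -0.025, -0.0, 0.0, 0.067] rows 2
   [0.702, -0.075, -0.025, -0.0, 0.0, 0.067] rows 2
```

View pics/w7.png

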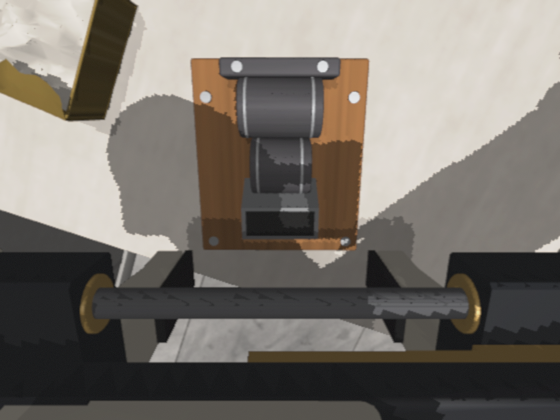

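The row is tight: long roller at (280,107), short at (280,165) and wedge at (280,210), flat and in contact. Now the thin roller.

Emit:
step_arm([
  [[0.706,-0.028,-0.025,0,0,0.067],[0.706,-0.028,-0.025,0,0,0.067],[0.706,-0.028,-0.025,0,0,0.067]],
])

```text
clock: 25.3
tool_pos: [0.5254, 0.2483, 0.1134]
orientation: [179.8, -0.1, -72.1]
force: [0.1, 0.0, 0.9]
opening: 0.0878
gripper_force: 0.0
```

Emit:
step_arm([
  [[0.704,-0.051,-0.025,0,0,0.067],[0.704,-0.051,-0.025,0,0,0.067],[0.704,-0.051,-0.025,0,0,0.067]],
])

```text
clock: 25.6
tool_pos: [0.5522, 0.1836, 0.1161]
orientation: [179.9, -0.0, -74.0]
force: [-0.4, 1.5, 0.9]
opening: 0.0877
gripper_force: 0.0
```

Emit:
step_arm([
  [[0.702,-0.075,-0.025,0,0,0.067],[0.702,-0.075,-0.025,0,0,0.067],[0.702,-0.075,-0.025,0,0,0.067],[0.702,-0.075,-0.025,0,0,0.067],[0.702,-0.075,-0.025,0,0,0.067]],
])

```text
clock: 26.1
tool_pos: [0.5785, 0.1212, 0.1193]
orientation: [180.0, -0.0, -75.8]
force: [-0.1, 0.0, 0.8]
opening: 0.0876
gripper_force: 0.0
```

```bash
python3 -c "
from h import *
wrist('w8')
for C,q in blobs('w8',zmin=.013,vmax=270,area=300): 
    if abs(C[0]-280)<60 and q[:,2].max()<.04: print(C,len(q),cyl(q,.015)); c=cyl(q,.015)
plan((*c[0],.05,c[1]-90),(*c[0],.007,c[1]-90))"
```

```text
t 26.1 tcp [0.5785 0.1212 0.1193] [179.95  -0.   -75.78] hold None
cam at [0.597 0.047 0.277] fwd [-0.069  0.272 -0.96 ]
[277. 210.] 3153 (array([0.57996248, 0.12036523]), np.float64(14.188748030801861), 'len', np.float64(64.2), 'dz', np.float64(-0.4), 'rms', np.float64(0.59))
at [0.5786 0.1214 0.1194] [179.97  -0.   -75.75] t 26.15
-> (np.float64(0.5799624814715015), np.float64(0.12036523064000623), 0.05, np.float64(-75.81125196919814))
   [0.013, -0.011, 0.694, 0.001, -0.0, 0.002] rows 2
-> (np.float64(0.5799624814715015), np.float64(0.12036523064000623), 0.007, np.float64(-75.81125196919814))
   [0.0, -0.0, 0.43, 0.0, 0.0, 0.0] rows 1
```

Emit:
step_arm([
  [[0.013,-0.011,0.4,0,0,0],[0.013,-0.011,0.69,0,0,0],[0.013,-0.011,0.69,0,0,0],[0.013,-0.011,0.69,0,0,0]],
])

```text
clock: 26.55
tool_pos: [0.5803, 0.12, 0.0511]
orientation: [180.0, -0.0, -75.7]
force: [0.6, -0.7, 0.7]
opening: 0.0876
gripper_force: 0.0
```

Emit:
step_arm([
  [[0,0,0.25,0,0,0],[0,0,0.43,0,0,0],[0,0,0.43,0,0,0],[0,0,0.43,0,0,0]],
])

```text
clock: 26.95
tool_pos: [0.5813, 0.1201, 0.0095]
orientation: [-179.9, 0.0, -75.8]
force: [-0.9, 0.0, 0.8]
opening: 0.0879
gripper_force: 0.0
```

Emit:
step_arm([
  [[0,0,0,0,0,0],[0,0,0,0,0,0],[0,0,0,0,0,0],[0,0,0,0,0,0],[0,0,0,0,0,0],[0,0,0,0,0,0],[0,0,0,0,0,0]],
], jaw=255)

```text
clock: 27.65
tool_pos: [0.5808, 0.1196, 0.0086]
orientation: [-179.9, 0.0, -75.8]
force: [-1.9, 0.4, 6.4]
opening: 0.0661
gripper_force: 30.0
```

Emit:
step_arm([
  [[0,0,-0.3,0,0,0],[0,0,-0.7,0,0,0],[0,0,-1,0,0,0],[0,0,-1,0,0,0],[0,0,-1,0,0,0]],
])

```text
clock: 28.15
tool_pos: [0.5801, 0.1195, 0.1081]
orientation: [-180.0, 0.0, -75.8]
force: [-1.3, -0.5, -3.0]
opening: 0.0656
gripper_force: 30.0
```

```bash
python3 -c "
from h import *
st()
plan((*w(0,-.02),.12,-70.1),(*w(0,-.02),.06,-70.1))"
```

```text
t 28.15 loc [ 0.0085 -0.1742] z 0.1081 rpy [-1.7996e+02  4.0000e-02 -7.5840e+01] F [-1.3 -0.5 -3. ] F.yh -0.0 op 0.0656
at [0.5801 0.1195 0.1081] [-1.7996e+02  4.0000e-02 -7.5840e+01] t 28.15
-> (np.float64(0.5197), np.float64(0.2616), 0.12, -70.1)
   [-0.763, 0.119, -0.059, -0.001, 0.001, -0.1] rows 2
   [-0.768, 0.081, -0.059, -0.001, 0.001, -0.1] rows 2
-> (np.float64(0.5197), np.float64(0.2616), 0.06, -70.1)
   [-0.0, -0.0, 0.6, 0.0, 0.0, 0.0] rows 2
```

Emit:
step_arm([
  [[-0.38,0.06,-0.059,0,0,-0.05],[-0.763,0.119,-0.059,0,0,-0.1],[-0.763,0.119,-0.059,0,0,-0.1]],
])

```text
clock: 28.45
tool_pos: [0.5482, 0.193, 0.1121]
orientation: [179.9, -0.0, -72.8]
force: [-0.3, -0.4, -1.1]
opening: 0.0659
gripper_force: 30.0
```

Emit:
step_arm([
  [[-0.38,0.04,-0.059,0,0,-0.05],[-0.768,0.081,-0.059,0,0,-0.1],[-0.768,0.081,-0.059,0,0,-0.1],[-0.768,0.081,-0.059,0,0,-0.1],[-0.768,0.081,-0.059,0,0,-0.1]],
])

```text
clock: 28.95
tool_pos: [0.5194, 0.2606, 0.1184]
orientation: [179.9, -0.1, -70.1]
force: [1.1, -0.1, -1.8]
opening: 0.0659
gripper_force: 30.0
```

```bash
python3 -c "
from h import *
st()
plan((*w(0,-.021),.058,-70.1))"
```

```text
t 28.95 loc [-0.0006 -0.0209] z 0.1184 rpy [ 1.7987e+02 -5.0000e-02 -7.0120e+01] F [ 1.1 -0.1 -1.8] F.yh -0.5 op 0.0659
at [0.5194 0.2606 0.1184] [ 1.7987e+02 -5.0000e-02 -7.0120e+01] t 28.95
-> (np.float64(0.52), np.float64(0.2607), 0.058, -70.1)
   [0.0, -0.008, 0.604, 0.005, -0.002, -0.001] rows 2
```

Emit:
step_arm([
  [[0,-0.006,0.3,0,0,0],[0,-0.006,0.55,0,0,0],[0,-0.006,0.6,0,0,0],[0,-0.006,0.6,0,0,0],[0,-0.006,0.6,0,0,0],[0,-0.006,0.6,0,0,0]],
])

```text
clock: 29.55
tool_pos: [0.5213, 0.2621, 0.061]
orientation: [-179.9, 0.0, -70.1]
force: [0.7, -1.2, -2.0]
opening: 0.0657
gripper_force: 30.0
```

```bash
python3 -c "
from h import *
st()"
```

```text
t 29.55 loc [ 0.0016 -0.0201] z 0.061 rpy [-1.7989e+02  4.0000e-02 -7.0100e+01] F [ 0.7 -1.2 -2. ] F.yh -1.3 op 0.0657
```

Emit:
step_arm([
  [[0.008,0.01,0.04,0,0,0],[0.008,0.01,0.08,0,0,0],[0.008,0.01,0.105,0,0,0],[0.008,0.01,0.105,0,0,0],[0.008,0.01,0.105,0,0,0]],
])

```text
clock: 30.05
tool_pos: [0.5198, 0.2607, 0.0491]
orientation: [180.0, -0.0, -70.1]
force: [-0.2, 0.3, -1.4]
opening: 0.0658
gripper_force: 30.0
```

```bash
python3 -c "
from h import *
st()"
```

```text
t 30.05 loc [-0.0003 -0.0209] z 0.0491 rpy [ 1.7999e+02 -1.0000e-02 -7.0080e+01] F [-0.2  0.3 -1.4] F.yh 0.3 op 0.0658
```

Emit:
step_arm([
  [[0,0,0.006,0,0,0],[0,0,0.012,0,0,0],[0,0,0.012,0,0,0],[0,0,0.012,0,0,0]],
])

```text
clock: 30.45
tool_pos: [0.5199, 0.2608, 0.0483]
orientation: [-180.0, 0.0, -70.1]
force: [-0.6, -0.2, 3.2]
opening: 0.066
gripper_force: 30.0
```

```bash
python3 -c "
from h import *
st()"
```

```text
t 30.45 loc [-0.0001 -0.0209] z 0.0483 rpy [-1.7997e+02  1.0000e-02 -7.0080e+01] F [-0.6 -0.2  3.2] F.yh 0.0 op 0.066
```

Seated in the groove. Now I'll release it, rise and back off to look.

Emit:
step_arm([
  [[0,0,0,0,0,0],[0,0,0,0,0,0],[0,0,0,0,0,0],[0,0,0,0,0,0],[0,0,0,0,0,0],[0,0,0,0,0,0]],
], jaw=0)

```text
clock: 31.05
tool_pos: [0.5198, 0.2606, 0.0479]
orientation: [-180.0, -0.0, -70.1]
force: [-1.2, 0.0, -0.4]
opening: 0.0874
gripper_force: 0.0
```

Emit:
step_arm([
  [[0,0,-0.2,0,0,0],[0,0,-0.5,0,0,0],[0,0,-1,0,0,0],[0,0,-1,0,0,0]],
])

```text
clock: 31.45
tool_pos: [0.5231, 0.263, 0.1548]
orientation: [-179.4, 0.2, -70.0]
force: [0.3, 0.2, -0.0]
opening: 0.0879
gripper_force: 0.0
```

Emit:
step_arm([
  [[-0.4,0,-0.1,0,0,0],[-0.6,0,-0.1,0,0,0],[-0.6,0,-0.1,0,0,0],[-0.6,0,-0.1,0,0,0],[-0.6,0,-0.1,0,0,0]],
])

```text
clock: 31.95
tool_pos: [0.4993, 0.3165, 0.1577]
orientation: [180.0, -0.0, -70.1]
force: [0.0, 0.4, -0.1]
opening: 0.088
gripper_force: 0.0
```

```bash
python3 -c "
from h import *
wrist('w9'); row('w9',((-.02,.015,.04),),.014)
f=np.load('w9.npz'); W=cloud(f['d'],f); l=np.stack([W[...,:2]@XH-TX,W[...,:2]@YH-TY],-1)
q=W[(abs(l[...,0])<.04)&(l[...,1]>.025)&(l[...,1]<.06)&(W[...,2]>.033)&(W[...,2]<.04)]
b=cv2.minAreaRect((q[:,:2]*1000).astype(np.float32)); print('wedge',len(q),np.median(q[:,2]),loc(np.array(b[0])/1000),b[2])"
```

```text
t 31.95 tcp [0.4993 0.3165 0.1577] [ 1.7997e+02 -2.0000e-02 -7.0100e+01] hold None
cam at [0.524 0.244 0.316] fwd [-0.095  0.264 -0.96 ]
y -0.02 3559 loc [-0.0009 -0.0199] ang 0.06 ('len', np.float64(64.2), 'dz', np.float64(-0.7), 'rms', np.float64(0.6))
wedge 1932 0.036096155309822006 [-0.0003  0.0396] 19.808841705322266
```

View pics/w9.png

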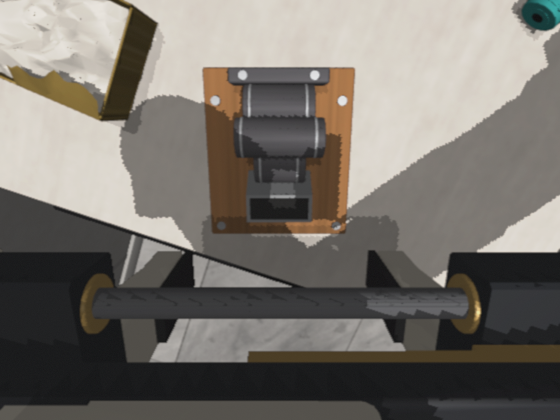

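The thin roller at (280,138) lies in the groove, centred and parallel. The wedge at (280,200) is still in place, and the gripper is clear.

```bash
python3 -c "
from plant import *
print(close_job())"
```

```text
the job is handed in; nothing more can be done
None
```

All three rollers and the wedge are in place on the tray, and the job is handed in at about 32 s on the clock; the hand-in returned no verdict, but the last wrist view and depth check had everything parked within about 1 mm of where it should be.

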